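# Refile the three stencil plates

## Task

The three loose drawing-stencil plates with walnut grips have been filed in each other's racks: using the spare single-slot holder to park one plate first, move each into the middle slot of the rack whose two built-in plates are as long as itself. Each must end standing fully down in its slot, about centred along it and let go. Keep the plates upright throughout, never lying or falling over, and leave the cup and the dome where they are.

Things in the scene. Friction and masses are not known exactly. Their poses are not given: they have to be found in the camera images.
- plate_small_grip (a point): Loose small stencil plate, 90 g: upright white-enamelled sheet 6 mm thick (x), 44 mm long (y), 55 mm high (z up), with a walnut grip on the middle of its top edge, 14 mm (x) by 26 mm (y), 50 mm high, alike on all three plates. Point: centre of the grip, 80 mm above the sheet's lower edge and 25 mm above its top edge; 88 mm above the desk when seated in a slot, where it may lean 0.1 rad.
- plate_medium_grip (a point): Loose medium stencil plate, 90 g: upright white-enamelled sheet 6 mm thick (x), 70 mm long (y), 55 mm high (z up), with a walnut grip on the middle of its top edge, 14 mm (x) by 26 mm (y), 50 mm high, alike on all three plates. Point: centre of the grip, 80 mm above the sheet's lower edge and 25 mm above its top edge; 88 mm above the desk when seated in a slot, where it may lean 0.1 rad.
- plate_large_grip (a point): Loose large stencil plate, 90 g: upright white-enamelled sheet 6 mm thick (x), 98 mm long (y), 55 mm high (z up), with a walnut grip on the middle of its top edge, 14 mm (x) by 26 mm (y), 50 mm high, alike on all three plates. Point: centre of the grip, 80 mm above the sheet's lower edge and 25 mm above its top edge; 88 mm above the desk when seated in a slot, where it may lean 0.1 rad.
- rack_small: Fixed dark steel rack, base 68 (x) by 110 mm (y). Middle slot along y through the origin, like the spare holder's. Two built-in white 44 mm long plates without grips, 6 mm thick, top edges 63 mm above the desk, stand parallel to it at x = -24 and +24 mm: it is the small plate's rack. Origin: centre of the underside, on the desk; z up.
- rack_medium: Fixed dark steel rack, base 68 (x) by 110 mm (y). Middle slot along y through the origin, like the spare holder's. Two built-in white 70 mm long plates without grips, 6 mm thick, top edges 63 mm above the desk, stand parallel to it at x = -24 and +24 mm: it is the medium plate's rack. Origin: centre of the underside, on the desk; z up.
- rack_large: Fixed dark steel rack, base 68 (x) by 110 mm (y). Middle slot along y through the origin, like the spare holder's. Two built-in white 98 mm long plates without grips, 6 mm thick, top edges 63 mm above the desk, stand parallel to it at x = -24 and +24 mm: it is the large plate's rack. Origin: centre of the underside, on the desk; z up.
- holder_spare: Fixed dark steel holder, base 44 (x) by 110 mm (y), one empty slot along y through the origin: floor 8 mm above the desk, 8 mm wide, ends open, upright walls to 34 mm, then flared lips widening it to 26 mm at 52 mm above the desk. No built-in plates. Origin: centre of the underside, on the desk; z up.
- cup_mid (a point): Green ceramic cup, a loose bystander, rim diameter 76 mm, 85 mm high; this point is its centre, half-way up.
- dome_mid (a point): Clear acrylic dome with a small knob, a loose bystander, 96 mm in diameter, 72 mm high; this point is its centre, half-way up.
Mind the look-alikes: they are no part of the job. Leave any red look-alike of the rack_large alone.

How it is judged:
By the outcome, as a careful person would: the job done as asked, in the order asked, and still so for the second after the job is handed in, with the robot touching nothing.
It also fails if it takes over 106 s, if anything falls off the work surface, if the arm or the gripper's body presses on something with over 40 N, if the wrist force passes 120 N, or if a joint passes its speed limit or range.

## Robot

A 7-joint arm with a two-finger parallel gripper is mounted at the origin on the work surface. World frame = base frame: x ahead of the robot, y to its left, z up, the work surface at z = 0. Lengths are in m, angles in rad, forces in N, time in s.
With the tool pointing down it reaches from about 0.4 to 0.925 m from the base axis. Payload 5.6 kg.
Tool frame: the origin (TCP) lies on the centre line of the jaws, within the pads' length; the fingertips stand 14 mm ahead of it and the grasp point (between the pads) lies 5 mm behind it; z points along the fingers, y is the line along which they close (so a half turn about z gives the same grasp; the last joint's range is limited). The gripper opens to 85 mm and grips with 20 to 120 N. Pads are 22 mm wide; open, the fingers measure 114 mm over their backs; the gripper's body (76 mm by 85 mm) begins 54 mm behind the grasp point. The pads swing forward as they close: fully open they stand 13 mm farther back than shut.
Start: joints at [-1.189, 0.468, -0.012, 1.603, 0.006, 1.071, -0.056], TCP at [0.268, 0.592, 0.216] pointing down, gripper open.
Joint ranges: [-2.53, 2.53], [-0.31, 2.02], [-1.57, 1.55], [0.28, 2.44], [-1.29, 4.43], [0.15, 1.84], [-2.92, 2.92]. Speed limits (rad/s): [2.57, 2.57, 3.14, 3.14, 3.14, 3.14, 3.14].

## Interface

Orientations are given as a 3x3 rotation matrix whose columns are the frame's x, y, z axes.
In Python, from bench import env gives the robot as it stands.
- The arm moves only by the shell command python3 -m creep 'ROWS' [FORCE]. ROWS is JSON, a list that holds one entry, the list of rows, each a list of 7 numbers: the shift along the tool's x, y, z in mm, then the turn, a rotation vector about the tool's x, y, z in degrees, then the closure, from -1 (fully open) to 1 (shut), so that 0 is half open. In form: [[[x, y, z, rx, ry, rz, jaw], ...]]. A call has 1 to 8 rows; each row shifts and turns the commanded pose from where the row before left it, along the tool's axes as they then stand; what a row does not reach is not made up. A row lasts 1/10 s, in which the tool goes at most 50 mm and 8.59 degrees, less where a joint would pass 70% of its speed; a pose out of reach is approached as far as the arm can. A call is refused whole if a number of a shift passes 50 or a number of a turn 8.59, either way. A call with a gripper value outside its range is refused whole. The fingers move at their own pace and stop on an object; FORCE is the grip in N (left out, the last holds). Time passes only in rows, so rows that do not move let the fingers close. It gives the time, the measured TCP pose, the force, the opening and the grip force at its end, in the units of the state.
- env.read_state(): the state, without advancing time (a new reading comes with each control period).
- env.read_camera(name): name is "scene" or "top" or "wrist"; returns a dict with "image" (400x640x3 uint8, red, green, blue), "z_map" (400x640 float32, m along the optical axis (not along the pixel's ray), 0 where there is no reading), "fx", "fy", "cx", "cy" (pixels), "xyz" and "orientation" of the camera in the world. Camera axes: x right, y down, z forward; pixel columns grow to the right and rows downward; lengths in m; the calibration is good to about 2 mm. The wrist camera is an equidistant fisheye: a pixel r from the principal point sees the ray r / f radians off the axis. A picture is of the moment at which its call begins.
- env.job_done(): hands the job in; it is judged then, once.
The state is a dict: "time": time; "joints": joint angles; "qvel": joint speeds; "joint_efforts": joint torques, N m; "tcp_pos": TCP position; "ee_rot": TCP orientation; "force": force on the tool from outside, world axes, zero at the start; "moment": the same for the moment, N m; "finger_gap": finger opening in m; "grip_force": force on a finger pad.
Only numpy, scipy, OpenCV 4.12 (cv2) and the standard library are available. Lean on these libraries where they do the work, as an engineer would, in place of code of your own. Each camera call takes 0.05 s, during which the arm holds its last target. There are 200 camera calls.

## Working session

There is one attempt and no reset: what is moved stays moved. The work goes in short steps, Python scripts to look and compute and a shell command to move; the robot and the scene stay as the last step left them, time stands still between calls to the robot, and variables do not carry over. Pictures are saved under pics/ and viewed, at most 14 in all, crops included, and the job is handed in when it is done.

```bash
ls; mkdir -p pics; cat > h.py <<'E'
import numpy as np, cv2
from bench import env
def snap(n,f):
    c=env.read_camera(n); cv2.imwrite(f'pics/{f}.png',c['image'][:,:,::-1]); np.savez(f'pics/{f}.npz',**c); return c
def pts(c):
    h,w=c['z_map'].shape; u,v=np.meshgrid(np.arange(w),np.arange(h)); z=c['z_map']
    p=np.stack([(u-c['cx'])/c['fx']*z,(v-c['cy'])/c['fy']*z,z],-1)
    return p@np.array(c['orientation']).T+np.array(c['xyz'])
E
python3 - <<'E'
from h import *
for n in('top','scene'):
    c=snap(n,n+'0'); print(n,c['xyz'],np.round(c['orientation'],3).tolist(),c['fx'],c['fy'],c['cx'],c['cy'])
s=env.read_state(); print(s)
E
```

```text
pics
top [ 0.35402201 -0.02782797  1.14140287] [[-0.008, -0.995, 0.099], [-1.0, 0.006, -0.017], [0.017, -0.099, -0.995]] 429.55898988353283 429.55898988353283 311.8391352543626 203.87957257971425
scene [ 1.13103294 -0.61452011  0.68050778] [[0.665, 0.422, -0.616], [0.747, -0.37, 0.552], [0.005, -0.827, -0.562]] 414.9645759475925 414.9645759475925 315.9745187509672 198.31035078618115
{'time': 0.1, 'joints': array([-1.18897745,  0.46830694, -0.01158593,  1.60353782,  0.00598407,
        1.07142272, -0.05630458]), 'qvel': array([-5.34511891e-04, -1.75143387e-03, -1.50206699e-03, -2.05029424e-03,
        4.02100063e-04,  1.35584101e-05,  1.02685228e-03]), 'joint_efforts': array([ 9.06815512e-04, -5.33523703e+01,  2.16139719e-02, -2.51971436e+01,
        1.14856198e-02,  4.22383004e-03, -3.20293509e-05]), 'tcp_pos': array([0.2677474 , 0.59170388, 0.21561943]), 'ee_rot': array([[-9.11075627e-01,  4.12238854e-01, -5.73228201e-04],
       [ 4.12239238e-01,  9.11074337e-01, -1.53700021e-03],
       [-1.11357703e-04, -1.63663059e-03, -9.99998655e-01]]), 'force': array([ 0.29506829, -0.35866377, -0.21988915]), 'moment': array([-0.00482286, -0.00508079,  0.00846795]), 'grip_force': 0.0, 'finger_gap': 0.08546097353634578}
```

View pics/top0.png

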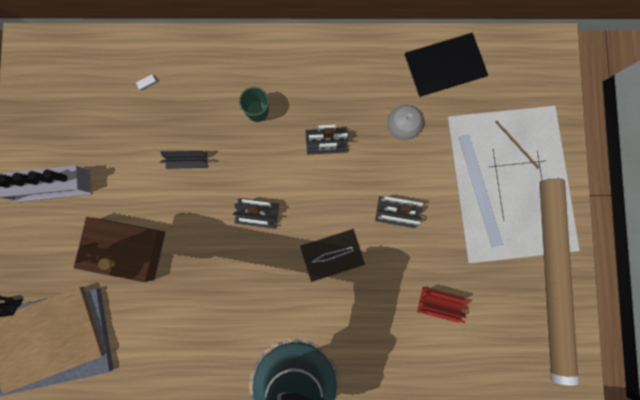

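View pics/scene0.png

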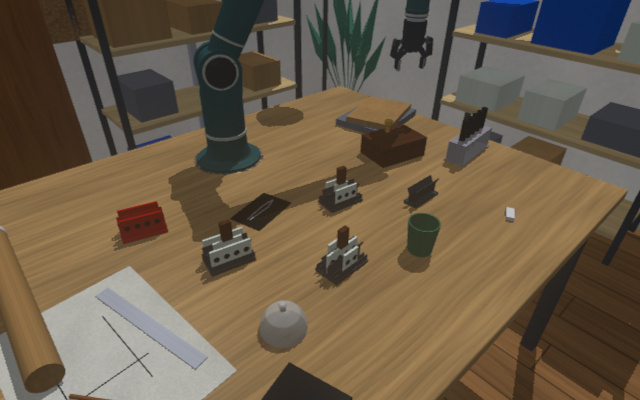

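The top view shows racks at about (327,138), (257,211) and (400,210). The spare holder is at (185,159), the cup at (255,104), the dome at (405,122), and the red look-alike at (443,304). Next I enlarge the racks and measure them.

```bash
python3 - <<'E'
from h import *
t=dict(np.load('pics/top0.npz')); s=dict(np.load('pics/scene0.npz'))
def crop(c,u,v): return cv2.resize(c['image'][v-30:v+30,u-32:u+32,::-1],(256,240),interpolation=cv2.INTER_CUBIC)
T={'A':(327,138),'B':(257,211),'C':(400,210)}; S={'A':(342,253),'B':(341,188),'C':(228,245)}
cv2.imwrite('pics/comp.png',np.vstack([np.hstack([crop(t,*T[k]) for k in T]),np.hstack([crop(s,*S[k]) for k in S])]))
for nm,c,W in(('top',t,T),('scene',s,S)):
    P=pts(c); hsv=cv2.cvtColor(c['image'],cv2.COLOR_RGB2HSV)
    m=np.zeros(P.shape[:2],bool)
    for k,(u,v) in W.items():
        m[:]=0; m[v-32:v+32,u-34:u+34]=1
        H=P[...,2]
        g=m&(H>.085)&(H<.15)
        w=m&(H>.04)&(H<.075)&(hsv[...,2]>130)&(hsv[...,1]<60)
        print(nm,k,'grip n',g.sum(),np.round(P[g].mean(0),4),'max',H[m].max())
        n,l,st,ce=cv2.connectedComponentsWithStats(w.astype(np.uint8))
        for i in range(1,n):
            if st[i,4]<12: continue
            q=P[l==i]; (cx,cy),(a,b),th=cv2.minAreaRect((q[:,:2]*1000).astype(np.float32)); print('   white',st[i,4],ce[i].round(0),round(cx),round(cy),'size',round(a),round(b),round(th),'z',q[:,2].max().round(3))
        b=m&(H>.008)&(H<.13)
        (cx,cy),sz,th=cv2.minAreaRect((P[b][:,:2]*1000).astype(np.float32)); print('   all',round(cx),round(cy),np.round(sz),round(th,1))
P=pts(t);H=P[...,2];m=np.zeros(H.shape,bool);m[135:182,150:225]=1;b=m&(H>.008)
print('spare',cv2.minAreaRect((P[b][:,:2]*1000).astype(np.float32)),H[b].max())
E
```

```text
top A grip n 94 [ 0.6368 -0.0869  0.1089] max 1.141402874558895
   white 46 [325. 126.] 662 -85 size 7 42 1 z 0.069
   white 27 [343. 135.] 640 -129 size 6 28 18 z 0.067
   white 41 [315. 136.] 637 -57 size 5 33 3 z 0.07
   white 55 [327. 145.] 615 -87 size 7 41 3 z 0.071
   all 642 -106 [ 79. 158.] 12.5
top B grip n 78 [0.4436 0.0976 0.1111] max 1.141402874558895
   white 86 [255. 202.] 468 96 size 69 6 82 z 0.069
   white 77 [252. 221.] 421 103 size 69 6 82 z 0.068
   all 466 99 [115. 142.] 86.8
top C grip n 84 [ 0.445  -0.2688  0.1094] max 1.141402874558895
   white 126 [402. 201.] 469 -277 size 98 7 79 z 0.069
   white 29 [391. 208.] 450 -248 size 22 6 81 z 0.068
   white 13 [412. 212.] 440 -300 size 10 5 84 z 0.067
   white 123 [400. 219.] 422 -269 size 98 6 80 z 0.071
   all 426 -269 [110. 105.] 80.2
scene A grip n 158 [ 0.6397 -0.0952  0.103 ] max 0.6805077836065274
   white 22 [352. 239.] 635 -57 size 7 29 4 z 0.066
   white 25 [332. 242.] 612 -98 size 6 26 4 z 0.065
   white 39 [350. 250.] 659 -80 size 11 56 11 z 0.065
   white 16 [330. 254.] 638 -131 size 6 23 17 z 0.067
   all 638 -90 [ 65. 113.] 2.8
scene B grip n 111 [0.4445 0.0911 0.1016] max 0.6805077836065274
   white 15 [331. 181.] 416 82 size 31 7 82 z 0.066
   white 35 [345. 187.] 461 97 size 31 67 12 z 0.065
   all 413 198 [ 98. 344.] 15.7
scene C grip n 167 [ 0.4472 -0.2771  0.1024] max 0.6805077836065274
   white 18 [236. 229.] 425 -236 size 21 10 76 z 0.066
   white 34 [211. 238.] 415 -298 size 42 7 86 z 0.065
   white 17 [236. 235.] 442 -246 size 15 27 49 z 0.066
   white 84 [230. 245.] 458 -279 size 97 27 81 z 0.066
   white 13 [215. 243.] 438 -301 size 6 16 16 z 0.066
   all 423 -221 [109. 244.] 20.2
spare ((508.023681640625, 139.3272705078125), (443.8859558105469, 97.95326232910156), 59.78948211669922) 1.141402874558895
```

View pics/comp.png

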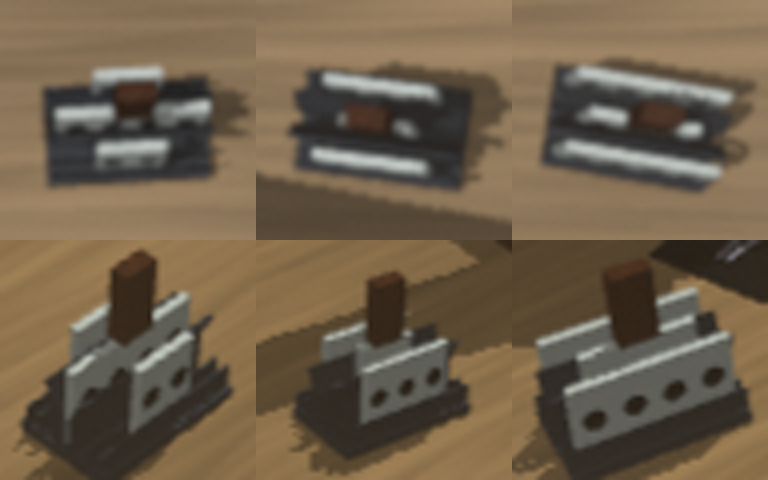

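Enlarged crop:
- **A (327,138):** built-ins about 42 mm long, so this is rack_small. It holds the large plate.
- **B (257,211):** built-ins about 69 mm, so rack_medium. It holds the small plate.
- **C (400,210):** built-ins 98 mm, so rack_large. It holds the medium plate. The red one at (443,304) is the look-alike and stays untouched.

Plan: B→spare, C→B, A→C, spare→A.

```bash
cat >> h.py <<'E'
def cast(c,uv,z):
    uv=np.atleast_2d(uv).astype(float); r=np.c_[(uv[:,0]-c['cx'])/c['fx'],(uv[:,1]-c['cy'])/c['fy'],np.ones(len(uv))]@np.array(c['orientation']).T
    o=np.array(c['xyz']); return o+r*((z-o[2])/r[:,2])[:,None]
def goto(x,y,z,yaw):
    "print tool-frame shift (mm) and turn (deg) to bring tool y to world yaw (deg), pointing down, at x,y,z"
    from scipy.spatial.transform import Rotation as R
    s=env.read_state(); r=np.array(s['ee_rot']); a=np.radians(yaw)
    Y=np.array([np.cos(a),np.sin(a),0]); Z=np.array([0,0,-1.]); T=np.c_[np.cross(Y,Z),Y,Z]
    d=np.array([x,y,z])-s['tcp_pos']
    print('t',s['time'],'tcp',np.round(s['tcp_pos'],4),'turn first',np.degrees(R.from_matrix(r.T@T).as_rotvec()).round(2),'then shift',(T.T@d*1000).round(1),'| shift now',(r.T@d*1000).round(1),'F',np.round(s['force'],1),'M',np.round(s['moment'],2),'gap',round(s['finger_gap'],4),'grip',s['grip_force'],'q',np.round(s['joints'],2))
E
python3 - <<'E'
from h import *
t=dict(np.load('pics/top0.npz')); s=dict(np.load('pics/scene0.npz'))
P=pts(t);H=P[...,2]; v0=t['image'].max(2)
m=np.zeros(H.shape,bool);m[140:178,155:218]=1
for lo,hi in((.006,.07),(.044,.07)):
    b=m&(H>lo)&(H<hi); print('spare',lo,b.sum(),cv2.minAreaRect((P[b][:,:2]*1000).astype(np.float32)))
P=pts(s);H=P[...,2];m[:]=0;m[165:215,395:445]=1
for lo,hi in((.006,.07),(.044,.07)):
    b=m&(H>lo)&(H<hi); print('spare sc',lo,b.sum(),cv2.minAreaRect((P[b][:,:2]*1000).astype(np.float32)))
# built-in top edges, top view: brightest pixels -> plane .063 ; grips' tops
hsv=cv2.cvtColor(t['image'],cv2.COLOR_RGB2HSV); P=pts(t);H=P[...,2]
for k,(u,v) in {'A':(327,138),'B':(257,211),'C':(400,210)}.items():
    m[:]=0;m[v-32:v+32,u-34:u+34]=1
    w=m&(hsv[...,1]<60)&(hsv[...,2]>150)&(H>.055)&(H<.08)
    n,l,st,ce=cv2.connectedComponentsWithStats(w.astype(np.uint8))
    for i in range(1,n):
        if st[i,4]>20: print(k,'top edge',st[i,4],cast(t,ce[i],.063).round(4))
    g=m&(H>.104)&(H<.14); vv,uu=np.nonzero(g); print(k,'grip',cast(t,[uu.mean(),vv.mean()],.113).round(4),H[g].mean())
goto(.4445,.0995,.2156,-8.5)
E
```

```text
spare 0.006 784 ((589.7123413085938, 285.4144287109375), (138.59519958496094, 100.01992797851562), 85.31278228759766)
spare 0.044 238 ((589.3403930664062, 288.72894287109375), (32.12226104736328, 110.93998718261719), 1.305483341217041)
spare sc 0.006 604 ((588.4730834960938, 283.0162353515625), (114.54082489013672, 44.61109924316406), 87.09089660644531)
spare sc 0.044 139 ((585.468994140625, 282.5238342285156), (33.078468322753906, 111.92012023925781), 0.7772926688194275)
A top edge 39 [[ 0.6632 -0.0833  0.063 ]]
A top edge 36 [[ 0.6366 -0.0569  0.063 ]]
A top edge 39 [[ 0.6145 -0.0894  0.063 ]]
A grip [[ 0.6381 -0.0876  0.113 ]] 0.1132860381331024
B top edge 65 [[0.4676 0.0954 0.063 ]]
B top edge 64 [[0.4203 0.102  0.063 ]]
B grip [[0.4443 0.0988 0.113 ]] 0.11372975593210354
C top edge 96 [[ 0.4688 -0.2765  0.063 ]]
C top edge 21 [[ 0.4493 -0.2479  0.063 ]]
C top edge 90 [[ 0.4209 -0.2708  0.063 ]]
C grip [[ 0.4452 -0.27    0.113 ]] 0.11291370710817082
t 0.1 tcp [0.2677 0.5917 0.2156] turn first [-8.000e-02  7.000e-02  7.415e+01] then shift [-460.7  247.6    0. ] | shift now [-363.9 -375.6    0.7] F [ 0.3 -0.4 -0.2] M [-0.   -0.01  0.01] gap 0.0855 grip 0.0 q [-1.19  0.47 -0.01  1.6   0.01  1.07 -0.06]
```

```bash
python3 -m creep '[[[0,0,0,0,0,8.2,-1],[0,0,0,0,0,8.2,-1],[0,0,0,0,0,8.2,-1],[0,0,0,0,0,8.2,-1],[0,0,0,0,0,8.2,-1],[0,0,0,0,0,8.2,-1],[0,0,0,0,0,8.2,-1],[0,0,0,0,0,8.2,-1]]]' 40
python3 -m creep '[[[0,0,0,0,0,8.4,-1],[-40,20,0,0,0,0,-1],[-40,20,0,0,0,0,-1],[-40,20,0,0,0,0,-1],[-40,20,0,0,0,0,-1],[-40,20,0,0,0,0,-1],[-40,20,0,0,0,0,-1],[-40,20,0,0,0,0,-1]]]'
python3 -m creep '[[[-40,22,0,0,0,0,-1],[-40,22,0,0,0,0,-1],[-40,22,0,0,0,0,-1],[-40,22,0,0,0,0,-1],[-20,20,0,0,0,0,-1],[0,0,0,0,0,0,-1]]]'
python3 - <<'E'
from h import *
goto(.4445,.099,.086,-8.5)
c=snap('wrist','w1'); print({k:v for k,v in c.items() if k not in('image','z_map')})
E
```

```text
time: 0.9
tcp_pos: [0.2677, 0.5919, 0.2159]
ee_rot: [[0.005, 1.0, -0.0], [1.0, -0.005, -0.001], [-0.001, -0.0, -1.0]]
force: [-0.7, 0.3, 0.5]
finger_gap: 0.0853
grip_force: 0.0
time: 1.7
tcp_pos: [0.3659, 0.293, 0.2163]
ee_rot: [[0.145, 0.989, -0.0], [0.989, -0.145, -0.0], [-0.0, -0.0, -1.0]]
force: [0.0, 0.3, 0.0]
finger_gap: 0.0858
grip_force: 0.0
time: 2.3
tcp_pos: [0.4482, 0.0973, 0.2168]
ee_rot: [[0.152, 0.988, 0.001], [0.988, -0.152, -0.001], [-0.001, 0.002, -1.0]]
force: [0.3, 0.3, -0.2]
finger_gap: 0.0855
grip_force: 0.0
t 2.3 tcp [0.4482 0.0973 0.2168] turn first [ 0.09  0.04 -0.25] then shift [  1.2  -3.9 130.8] | shift now [  1.2  -4.2 130.7] F [ 0.3  0.3 -0.2] M [0.02 0.01 0.02] gap 0.0855 grip 0.0 q [-0.8   0.14  0.56  2.08 -0.09  0.94 -0.34]
{'fx': 309.70691628693146, 'fy': 309.70691628693146, 'cx': 319.7786039237715, 'cy': 197.63594458023422, 'xyz': array([0.45920332, 0.16876833, 0.3760063 ]), 'orientation': array([[ 0.9884155 , -0.14574395, -0.0423497 ],
       [-0.15176154, -0.94578597, -0.28715383],
       [ 0.00179718,  0.29025436, -0.95694785]])}
```

View pics/w1.png

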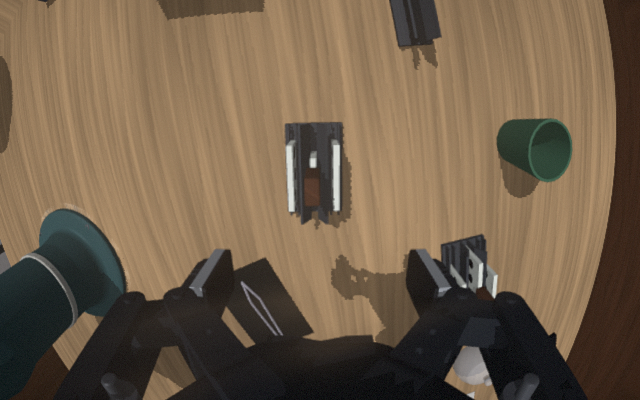

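The wrist view shows rack B with built-ins at about (291,177) and (337,177) and the grip at (313,187). I'll cast these through the fisheye model to refine the position.

```bash
cat >> h.py <<'E'
def fcast(c,uv,z):
    uv=np.atleast_2d(uv).astype(float); d=uv-[c['cx'],c['cy']]; r=np.linalg.norm(d,axis=1)+1e-9; th=r/c['fx']
    v=np.c_[d/r[:,None]*np.sin(th)[:,None],np.cos(th)]@np.array(c['orientation']).T; o=np.array(c['xyz'])
    return o+v*((z-o[2])/v[:,2])[:,None]
def wrack(c,box):
    "built-in plate tops (white) in box u0,u1,v0,v1 cast to z=.063; grip top (brown) to .113"
    u0,u1,v0,v1=box; hsv=cv2.cvtColor(c['image'],cv2.COLOR_RGB2HSV); m=np.zeros(hsv.shape[:2],bool); m[v0:v1,u0:u1]=1
    w=m&(hsv[...,1]<50)&(hsv[...,2]>165); n,l,st,ce=cv2.connectedComponentsWithStats(w.astype(np.uint8))
    for i in range(1,n):
        if st[i,4]<25: continue
        vv,uu=np.nonzero(l==i); q=fcast(c,np.c_[uu,vv],.063)[:,:2]*1000
        (a,b),sz,th=cv2.minAreaRect(q.astype(np.float32)); print('white px',ce[i].round(0),'xy',round(a,1),round(b,1),'size',np.round(sz),'ang',round(th,1),'V',hsv[...,2][l==i].mean().round())
    g=m&(hsv[...,0]<14)&(hsv[...,1]>110)&(hsv[...,2]<110); vv,uu=np.nonzero(g)
    if len(uu): 
        q=fcast(c,np.c_[uu,vv],.113)[:,:2]*1000; print('brown',len(uu),uu.mean(),vv.mean(),cv2.minAreaRect(q.astype(np.float32)))
E
python3 - <<'E'
from h import *
c=dict(np.load('pics/w1.npz')); wrack(c,(275,355,115,230))
hsv=cv2.cvtColor(c['image'],cv2.COLOR_RGB2HSV); print(hsv[180:195:4,304:324:3].tolist()); print(hsv[160,284:346:3].tolist())
E
```

```text
white px [290. 178.] xy 417.5 99.8 size [71.  6.] ang 82.1 V 209.0
white px [336. 175.] xy 465.2 93.0 size [70.  6.] ang 81.8 V 211.0
white px [313. 162.] xy 443.8 113.7 size [8. 5.] ang 81.1 V 204.0
brown 345 311.43768115942026 191.15652173913043 ((442.29644775390625, 100.27347564697266), (32.908599853515625, 12.429426193237305), 80.51966857910156)
[[[12, 105, 75], [10, 108, 87], [10, 120, 87], [10, 117, 85], [10, 108, 83], [11, 107, 57], [18, 24, 54]], [[10, 92, 72], [9, 109, 89], [9, 122, 88], [11, 120, 87], [11, 114, 87], [12, 104, 64], [30, 20, 51]], [[10, 94, 76], [10, 120, 91], [8, 107, 86], [11, 117, 87], [11, 119, 86], [11, 108, 64], [20, 29, 53]], [[11, 89, 72], [12, 119, 88], [10, 123, 91], [9, 117, 89], [10, 113, 88], [11, 104, 66], [9, 32, 55]]]
[[16, 98, 153], [49, 9, 220], [48, 6, 222], [24, 13, 99], [24, 20, 65], [120, 3, 76], [10, 29, 52], [20, 28, 55], [13, 32, 56], [47, 8, 222], [34, 8, 221], [21, 30, 60], [165, 8, 64], [20, 12, 66], [150, 8, 68], [11, 36, 57], [20, 7, 116], [48, 6, 221], [51, 8, 221], [14, 48, 58], [15, 93, 101]]
```

```bash
python3 -m creep '[[[-1,-5,20,0,0,-0.6,-1],[0,0,25,0,0,0,-1],[0,0,25,0,0,0,-1],[0,0,25,0,0,0,-1],[0,0,20,0,0,0,-1],[0,0,11,0,0,0,-1],[0,0,0,0,0,0,-1],[0,0,0,0,0,0,-1]]]' 30
python3 - <<'E'
from h import *
goto(.443,.0975,.09,-8.1)
c=snap('wrist','w2'); wrack(c,(200,440,150,390))
E
```

```text
time: 3.15
tcp_pos: [0.4416, 0.1014, 0.0909]
ee_rot: [[0.134, 0.991, 0.0], [0.991, -0.134, 0.0], [0.0, 0.0, -1.0]]
force: [-0.2, 0.1, 0.2]
finger_gap: 0.0854
grip_force: 0.0
t 3.15 tcp [0.4416 0.1014 0.0909] turn first [ 0.01 -0.02  0.4 ] then shift [-3.6  1.9  0.9] | shift now [-3.6  1.9  0.9] F [-0.2  0.1  0.2] M [ 0.03 -0.03 -0.03] gap 0.0854 grip 0.0 q [-0.72  0.35  0.49  2.2  -0.27  0.65 -0.17]
white px [283. 215.] xy 418.0 104.4 size [61.  6.] ang 82.0 V 208.0
white px [357. 223.] xy 465.4 93.1 size [71.  6.] ang 82.1 V 207.0
white px [320. 204.] xy 443.6 112.5 size [9. 5.] ang 82.3 V 211.0
brown 1044 319.53639846743295 265.45306513409963 ((444.3568115234375, 59.547454833984375), (98.84890747070312, 115.77264404296875), 24.0316162109375)
```

View pics/w2.png

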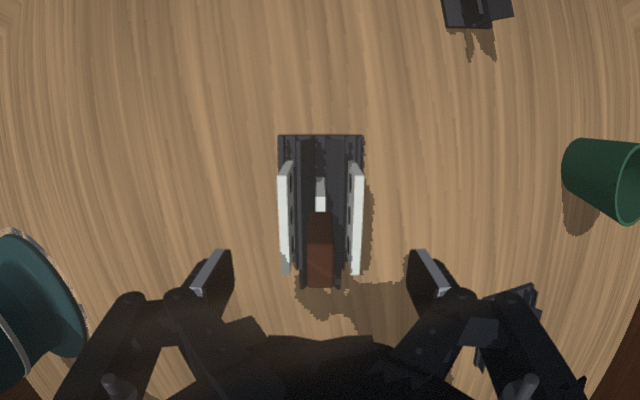

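The wrist view shows the grip at about (320,250), centred between the fingers at (212,275) and (428,275). Only a small slide along the slot is needed, then I close.

```bash
python3 -m creep '[[[-3.5,0.5,1,0,0,0.3,-1],[0,0,0,0,0,0,0],[0,0,0,0,0,0,1],[0,0,0,0,0,0,1],[0,0,0,0,0,0,1],[0,0,0,0,0,0,1],[0,0,0,0,0,0,1],[0,0,0,0,0,0,1]]]' 40
python3 - <<'E'
from h import *
goto(.443,.0975,.09,-8.1)
E
```

```text
time: 4.0
tcp_pos: [0.4417, 0.0974, 0.0897]
ee_rot: [[0.14, 0.99, 0.0], [0.99, -0.14, 0.0], [0.0, 0.0, -1.0]]
force: [-0.6, -0.2, 3.1]
finger_gap: 0.013
grip_force: 40.6
t 4.0 tcp [0.4417 0.0974 0.0897] turn first [ 0.02 -0.02  0.05] then shift [ 0.3  1.3 -0.3] | shift now [ 0.3  1.3 -0.3] F [-0.6 -0.2  3.1] M [-0.03  0.14 -0.01] gap 0.013 grip 40.62243640422821 q [-0.71  0.35  0.49  2.2  -0.28  0.65 -0.16]
```

```bash
python3 -m creep '[[[0,0,-5,0,0,0,1],[0,0,-10,0,0,0,1],[0,0,-20,0,0,0,1],[0,0,-20,0,0,0,1],[0,0,-20,0,0,0,1],[0,0,-20,0,0,0,1],[0,0,-20,0,0,0,1],[0,0,-5,0,0,0,1]]]' 40
python3 -m creep '[[[0,0,0,0,0,-4.5,1],[0,0,0,0,0,-4.6,1],[20,16,0,0,0,0,1],[35,28,0,0,0,0,1],[35,28,0,0,0,0,1],[35,28,0,0,0,0,1],[30,24,0,0,0,0,1],[20,16,0,0,0,0,1]]]'
python3 -m creep '[[[9,7,0,0,0,0,1],[0,0,0,0,0,0,1],[0,0,0,0,0,0,1]]]'
python3 - <<'E'
from h import *
goto(.5855,.284,.2,1)
c=snap('wrist','w3')
E
```

```text
time: 4.8
tcp_pos: [0.4426, 0.0976, 0.2118]
ee_rot: [[0.14, 0.99, 0.004], [0.99, -0.14, 0.002], [0.003, 0.003, -1.0]]
force: [0.4, -0.2, -0.5]
finger_gap: 0.0125
grip_force: 40.1
time: 5.6
tcp_pos: [0.5787, 0.2776, 0.2082]
ee_rot: [[-0.021, 1.0, -0.001], [1.0, 0.021, -0.001], [-0.0, -0.001, -1.0]]
force: [-0.2, -0.6, -0.9]
finger_gap: 0.0126
grip_force: 40.1
time: 5.9
tcp_pos: [0.5844, 0.2823, 0.209]
ee_rot: [[-0.017, 1.0, -0.001], [1.0, 0.017, -0.001], [-0.001, -0.001, -1.0]]
force: [0.1, -0.7, -1.0]
finger_gap: 0.0128
grip_force: 40.1
t 5.9 tcp [0.5844 0.2823 0.209 ] turn first [-0.08  0.08 -0.02] then shift [1.7 1.2 9. ] | shift now [1.7 1.2 9. ] F [ 0.1 -0.7 -1. ] M [-0.05  0.   -0.01] gap 0.0128 grip 40.1029247045517 q [-0.84  0.5   0.48  1.64 -0.25  1.07 -0.28]
```

View pics/w3.png

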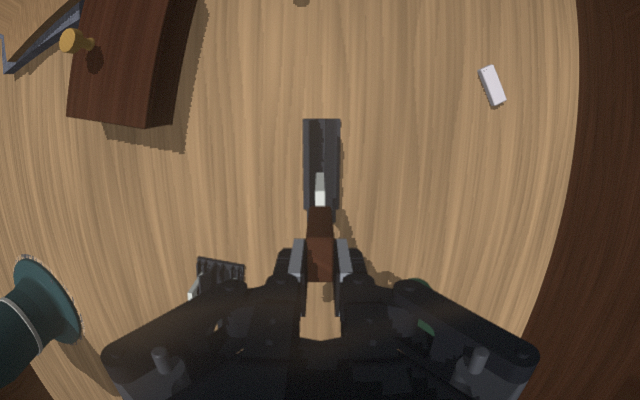

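The wrist view shows the spare holder at (303–341, 119–210) and the held plate edge at (320,190), nearly in line. Now measuring the slot line.

```bash
python3 - <<'E'
from h import *
c=dict(np.load('pics/w3.npz')); im=c['image']; hsv=cv2.cvtColor(im,cv2.COLOR_RGB2HSV)
for v in (130,145,160):
    print(v,hsv[v,296:348,2].tolist())
    row=np.nonzero(hsv[v,296:348,2]<100)[0]+296
    for z in (.052,.0): print(z,fcast(c,[[row.min(),v],[row.max(),v]],z)[:,:2].round(4).tolist())
m=np.zeros(im.shape[:2],bool); m[112:180,290:355]=1; w=m&(hsv[...,2]<110)&(hsv[...,1]<70); print(np.nonzero(w)[0].min())
vv=np.nonzero(w)[0].min(); print('far end', fcast(c,[[322,vv]],.052).round(4),fcast(c,[[322,vv]],0).round(4))
E
```

```text
130 [164, 161, 159, 157, 159, 166, 131, 90, 78, 78, 78, 77, 71, 64, 57, 55, 55, 55, 56, 56, 56, 56, 57, 57, 60, 58, 67, 75, 77, 67, 65, 67, 67, 68, 66, 65, 67, 68, 70, 70, 73, 74, 75, 81, 131, 172, 170, 164, 163, 162, 160, 159]
0.052 [[0.5663, 0.3301], [0.603, 0.3308]]
0.0 [[0.5636, 0.3261], [0.6062, 0.3269]]
145 [158, 158, 155, 152, 159, 170, 139, 101, 78, 74, 75, 79, 72, 59, 53, 55, 54, 56, 56, 55, 55, 51, 56, 57, 55, 58, 64, 76, 74, 65, 62, 68, 67, 66, 65, 67, 64, 65, 67, 71, 69, 61, 58, 63, 84, 110, 111, 156, 165, 160, 161, 159]
0.052 [[0.5675, 0.3147], [0.6044, 0.3153]]
0.0 [[0.5649, 0.3081], [0.6079, 0.3089]]
160 [158, 158, 155, 160, 171, 171, 130, 94, 76, 75, 73, 75, 70, 59, 54, 52, 53, 53, 55, 52, 57, 54, 58, 54, 53, 55, 55, 59, 67, 68, 66, 65, 67, 63, 61, 65, 64, 66, 69, 65, 62, 61, 58, 63, 86, 109, 115, 150, 162, 160, 159, 158]
0.052 [[0.5666, 0.299], [0.6049, 0.2997]]
0.0 [[0.5638, 0.2898], [0.6084, 0.2906]]
119
far end [[0.5855 0.3417 0.052 ]] [[0.5858 0.3395 0.    ]]
```

```bash
python3 -m creep '[[[2,1.5,15,0,0,0,1],[0,0,25,0,0,0,1],[0,0,20,0,0,0,1],[0,0,15,0,0,0,1],[0,0,10,0,0,0,1],[0,0,10,0,0,0,1],[0,0,8,0,0,0,1],[0,0,6,0,0,0,1]]]' 40
python3 -m creep '[[[0,0,4,0,0,0,1],[0,0,3,0,0,0,1],[0,0,2,0,0,0,1],[0,0,0,0,0,0,1]]]'
python3 - <<'E'
from h import *
goto(.586,.2845,.09,1)
E
```

```text
time: 6.75
tcp_pos: [0.5866, 0.286, 0.1001]
ee_rot: [[-0.018, 1.0, 0.0], [1.0, 0.018, 0.0], [0.0, 0.0, -1.0]]
force: [-0.2, 0.3, -1.4]
finger_gap: 0.0129
grip_force: 40.1
time: 7.15
tcp_pos: [0.5866, 0.286, 0.0915]
ee_rot: [[-0.018, 1.0, 0.0], [1.0, 0.018, 0.0], [0.0, 0.0, -1.0]]
force: [0.0, 0.1, -1.0]
finger_gap: 0.0126
grip_force: 40.1
t 7.15 tcp [0.5866 0.286  0.0915] turn first [ 0.01 -0.    0.06] then shift [-1.5 -0.6  1.5] | shift now [-1.5 -0.6  1.5] F [ 0.   0.1 -1. ] M [-0.02  0.07  0.  ] gap 0.0126 grip 40.100001096725464 q [-0.81  0.64  0.42  1.71 -0.33  0.87 -0.23]
```

```bash
python3 -m creep '[[[0,-0.5,1.5,0,0,0,1],[0,0,0,0,0,0,1],[0,0,0,0,0,0,0.3],[0,0,0,0,0,0,-0.3],[0,0,0,0,0,0,-1],[0,0,0,0,0,0,-1],[0,0,0,0,0,0,-1],[0,0,0,0,0,0,-1]]]' 40
python3 -m creep '[[[0,0,-10,0,0,0,-1],[0,0,-20,0,0,0,-1],[0,0,-25,0,0,0,-1],[0,0,-25,0,0,0,-1],[0,0,-25,0,0,0,-1],[0,0,-15,0,0,0,-1],[0,0,0,0,0,0,-1]]]'
python3 - <<'E'
from h import *
s=snap('scene','scene1'); P=pts(s); H=P[...,2]; m=np.zeros(H.shape,bool); m[150:215,395:445]=1; g=m&(H>.08)&(H<.13); print(g.sum(),P[g].mean(0).round(4),H[g].max())
cv2.imwrite('pics/s1c.png',cv2.resize(s['image'][110:260,320:520,::-1],(800,600),interpolation=cv2.INTER_CUBIC))
goto(.4426,-.274,.209,-9.5)
E
```

```text
time: 7.95
tcp_pos: [0.5861, 0.286, 0.09]
ee_rot: [[-0.018, 1.0, 0.0], [1.0, 0.018, 0.0], [0.0, 0.0, -1.0]]
force: [-0.7, 0.2, 0.5]
finger_gap: 0.0855
grip_force: 0.0
time: 8.65
tcp_pos: [0.5874, 0.2865, 0.2128]
ee_rot: [[-0.018, 1.0, 0.004], [1.0, 0.018, 0.003], [0.003, 0.004, -1.0]]
force: [0.7, -0.6, 0.1]
finger_gap: 0.0853
grip_force: 0.0
141 [0.6098 0.2465 0.0966] 0.1148282999667185
t 8.7 tcp [0.5864 0.2862 0.2109] turn first [ 0.08 -0.07 10.56] then shift [-576.3  -49.3    1.9] | shift now [-557.5 -154.1    1. ] F [-0.5  0.4 -1.6] M [ 0.   -0.02 -0.01] gap 0.0859 grip 0.0 q [-0.85  0.5   0.48  1.63 -0.25  1.07 -0.28]
```

View pics/s1c.png

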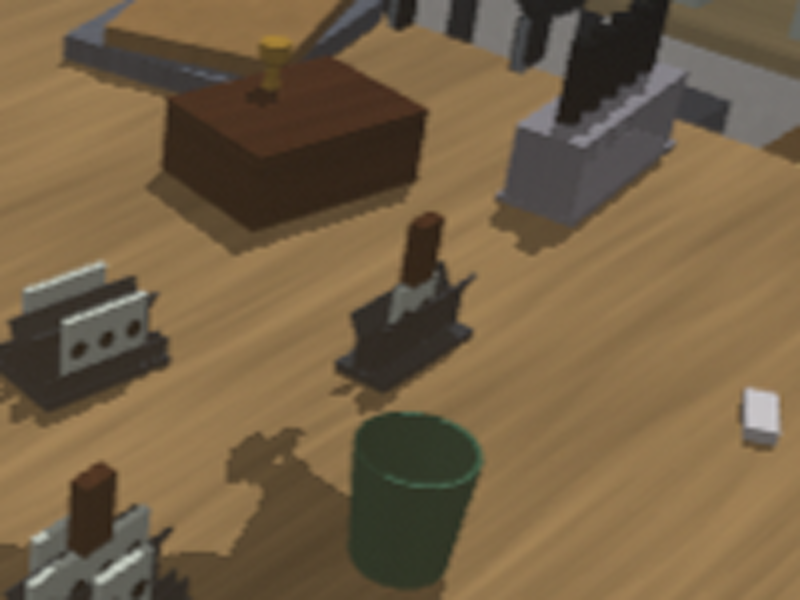

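The small plate now stands seated upright in the spare holder, grip at crop (423,250). Going to C.

```bash
python3 -m creep '[[[0,0,0,0,0,5.3,-1],[0,0,0,0,0,5.3,-1],[-45,-4,0,0,0,0,-1],[-45,-4,0,0,0,0,-1],[-45,-4,0,0,0,0,-1],[-45,-4,0,0,0,0,-1],[-45,-4,0,0,0,0,-1],[-45,-4,0,0,0,0,-1]]]' 40
python3 -m creep '[[[-45,-4,0,0,0,0,-1],[-45,-4,0,0,0,0,-1],[-45,-4,0,0,0,0,-1],[-45,-4,0,0,0,0,-1],[-45,-4,0,0,0,0,-1],[-45,-4,0,0,0,0,-1],[-25,-1,0,0,0,0,-1],[-9,0,0,0,0,0,-1]]]'
python3 -m creep '[[[0,0,0,0,0,0,-1],[0,0,0,0,0,0,-1]]]'
python3 - <<'E'
from h import *
goto(.4426,-.274,.09,-9.5)
c=snap('wrist','w4'); wrack(c,(230,410,90,250))
E
```

```text
time: 9.5
tcp_pos: [0.5159, 0.0221, 0.2086]
ee_rot: [[0.165, 0.986, -0.002], [0.986, -0.165, -0.001], [-0.001, -0.002, -1.0]]
force: [0.3, -0.1, 0.4]
finger_gap: 0.0852
grip_force: 0.0
time: 10.3
tcp_pos: [0.4405, -0.2745, 0.209]
ee_rot: [[0.171, 0.985, -0.002], [0.985, -0.171, -0.001], [-0.001, -0.002, -1.0]]
force: [-0.4, -0.5, 0.1]
finger_gap: 0.0855
grip_force: 0.0
time: 10.5
tcp_pos: [0.4428, -0.2702, 0.2092]
ee_rot: [[0.164, 0.986, -0.001], [0.986, -0.164, 0.001], [0.001, -0.002, -1.0]]
force: [1.0, 0.1, 0.1]
finger_gap: 0.0855
grip_force: 0.0
t 10.5 tcp [ 0.4428 -0.2702  0.2092] turn first [-0.09 -0.06  0.06] then shift [ -3.8   0.5 119.2] | shift now [ -3.9   0.6 119.2] F [1.  0.1 0.1] M [-0.   -0.01  0.01] gap 0.0855 grip 0.0 q [-0.14  0.3   0.75  1.97 -0.25  0.97  0.57]
white px [297. 182.] xy 419.0 -272.2 size [99.  6.] ang 79.3 V 211.0
white px [344. 182.] xy 466.0 -281.0 size [99.  6.] ang 79.8 V 213.0
white px [321. 159.] xy 446.9 -250.5 size [22.  5.] ang 80.6 V 211.0
brown 244 319.66803278688525 196.10245901639345 ((443.33416748046875, -269.65185546875), (32.07166290283203, 12.159001350402832), 80.22112274169922)
```

```bash
python3 -m creep '[[[-4,0,20,0,0,0.8,-1],[0,0,25,0,0,0,-1],[0,0,25,0,0,0,-1],[0,0,25,0,0,0,-1],[0,0,15,0,0,0,-1],[0,0,9,0,0,0,-1],[0,0,0,0,0,0,-1],[0,0,0,0,0,0,-1]]]' 40
python3 - <<'E'
from h import *
goto(.4426,-.274,.09,-10.3)
c=snap('wrist','w5'); wrack(c,(230,410,90,250))
E
```

```text
time: 11.35
tcp_pos: [0.4425, -0.276, 0.0916]
ee_rot: [[0.179, 0.984, 0.001], [0.984, -0.179, -0.0], [-0.0, 0.001, -1.0]]
force: [-0.5, 0.7, 0.5]
finger_gap: 0.0853
grip_force: 0.0
t 11.35 tcp [ 0.4425 -0.276   0.0916] turn first [ 0.06  0.01 -0.02] then shift [ 2.  -0.2  1.6] | shift now [ 2.  -0.2  1.6] F [-0.5  0.7  0.5] M [-0.03  0.02 -0.01] gap 0.0853 grip 0.0 q [-0.02  0.49  0.65  2.05 -0.43  0.74  0.71]
white px [281. 196.] xy 421.0 -257.9 size [70.  7.] ang 79.7 V 220.0
white px [357. 195.] xy 468.8 -266.6 size [70.  7.] ang 79.5 V 218.0
white px [319. 181.] xy 447.0 -250.7 size [23.  5.] ang 79.7 V 220.0
brown 457 318.09190371991247 239.73741794310723 ((445.09686279296875, -261.3222351074219), (21.96950340270996, 12.871091842651367), 79.6770248413086)
```

```bash
python3 -m creep '[[[2,0,1.6,0,0,0,-1],[0,0,0,0,0,0,0],[0,0,0,0,0,0,1],[0,0,0,0,0,0,1],[0,0,0,0,0,0,1],[0,0,0,0,0,0,1],[0,0,0,0,0,0,1],[0,0,0,0,0,0,1]]]' 40
python3 - <<'E'
from h import *
goto(.4426,-.274,.09,-10.3)
E
```

```text
time: 12.2
tcp_pos: [0.4425, -0.2741, 0.0896]
ee_rot: [[0.18, 0.984, 0.001], [0.984, -0.18, -0.0], [-0.0, 0.001, -1.0]]
force: [-0.0, 1.1, 2.2]
finger_gap: 0.0131
grip_force: 40.6
t 12.2 tcp [ 0.4425 -0.2741  0.0896] turn first [ 0.03  0.01 -0.05] then shift [ 0.1  0.1 -0.4] | shift now [ 0.1  0.1 -0.4] F [-0.   1.1  2.2] M [ 0.01 -0.05  0.03] gap 0.0131 grip 40.64386188983917 q [-0.03  0.49  0.65  2.05 -0.43  0.74  0.71]
```

```bash
python3 -m creep '[[[0,0,-5,0,0,0,1],[0,0,-10,0,0,0,1],[0,0,-20,0,0,0,1],[0,0,-20,0,0,0,1],[0,0,-20,0,0,0,1],[0,0,-20,0,0,0,1],[0,0,-20,0,0,0,1],[0,0,-5,0,0,-2.2,1]]]' 40
python3 -m creep '[[[20,-3,0,0,0,0,1],[40,-6,0,0,0,0,1],[45,-6,0,0,0,0,1],[45,-6,0,0,0,0,1],[45,-6,0,0,0,0,1],[45,-6,0,0,0,0,1],[45,-6,0,0,0,0,1],[40,-6,0,0,0,0,1]]]'
python3 -m creep '[[[30,-5,0,0,0,0,1],[12,-3,0,0,0,0,1],[0,0,0,0,0,0,1],[0,0,0,0,0,0,1],[0,0,0,0,0,0,1]]]'
python3 - <<'E'
from h import *
goto(.4417,.0965,.0897,-8.1)
c=snap('wrist','w6'); wrack(c,(200,440,90,230))
E
```

```text
time: 13.0
tcp_pos: [0.4432, -0.2746, 0.2118]
ee_rot: [[0.14, 0.99, 0.004], [0.99, -0.14, -0.001], [-0.001, 0.004, -1.0]]
force: [0.2, 0.3, -1.0]
finger_gap: 0.0129
grip_force: 40.3
time: 13.8
tcp_pos: [0.443, 0.0565, 0.2092]
ee_rot: [[0.139, 0.99, -0.0], [0.99, -0.139, 0.0], [0.0, -0.0, -1.0]]
force: [0.8, 0.5, -1.4]
finger_gap: 0.0129
grip_force: 40.3
time: 14.3
tcp_pos: [0.4419, 0.095, 0.2093]
ee_rot: [[0.144, 0.99, -0.0], [0.99, -0.144, -0.0], [-0.0, -0.0, -1.0]]
force: [-1.4, 0.6, -1.4]
finger_gap: 0.013
grip_force: 40.3
t 14.3 tcp [0.4419 0.095  0.2093] turn first [-0.    0.02 -0.2 ] then shift [  1.4  -0.4 119.6] | shift now [  1.5  -0.4 119.6] F [-1.4  0.6 -1.4] M [-0.03  0.01 -0.08] gap 0.013 grip 40.26435434818268 q [-0.78  0.14  0.54  2.1  -0.09  0.92 -0.33]
white px [295. 176.] xy 417.5 99.8 size [70.  6.] ang 80.7 V 212.0
white px [343. 161.] xy 467.2 108.8 size [40.  5.] ang 82.7 V 212.0
white px [320. 186.] xy 440.8 87.4 size [37.  9.] ang 81.7 V 217.0
brown 91 317.3296703296703 221.1098901098901 ((437.6166687011719, 71.77342987060547), (21.674915313720703, 20.546348571777344), 81.73794555664062)
```

```bash
python3 -m creep '[[[1.5,-0.3,15,0,0,-0.2,1],[0,0,25,0,0,0,1],[0,0,20,0,0,0,1],[0,0,15,0,0,0,1],[0,0,10,0,0,0,1],[0,0,10,0,0,0,1],[0,0,8,0,0,0,1],[0,0,6,0,0,0,1]]]' 40
python3 -m creep '[[[0,0,4,0,0,0,1],[0,0,3,0,0,0,1],[0,0,2,0,0,0,1],[0,0,0,0,0,0,1]]]'
python3 - <<'E'
from h import *
goto(.4417,.0965,.0897,-8.1)
E
```

```text
time: 15.15
tcp_pos: [0.4418, 0.0983, 0.1]
ee_rot: [[0.138, 0.99, 0.0], [0.99, -0.138, 0.0], [0.0, 0.0, -1.0]]
force: [-0.0, -0.7, -0.9]
finger_gap: 0.0126
grip_force: 40.3
time: 15.55
tcp_pos: [0.4417, 0.0984, 0.0913]
ee_rot: [[0.138, 0.99, 0.0], [0.99, -0.138, 0.0], [0.0, 0.0, -1.0]]
force: [0.1, -0.5, -0.7]
finger_gap: 0.0127
grip_force: 40.3
t 15.55 tcp [0.4417 0.0984 0.0913] turn first [ 0.   -0.    0.16] then shift [-1.9  0.3  1.6] | shift now [-1.9  0.3  1.6] F [ 0.1 -0.5 -0.7] M [-0.02 -0.01  0.05] gap 0.0127 grip 40.25624871253967 q [-0.7   0.35  0.48  2.2  -0.26  0.65 -0.17]
```

```bash
python3 -m creep '[[[-1.5,0,1.5,0,0,0,1],[0,0,0,0,0,0,1],[0,0,0,0,0,0,0.3],[0,0,0,0,0,0,-0.3],[0,0,0,0,0,0,-1],[0,0,0,0,0,0,-1],[0,0,0,0,0,0,-1],[0,0,0,0,0,0,-1]]]' 40
python3 -m creep '[[[0,0,-10,0,0,0,-1],[0,0,-20,0,0,0,-1],[0,0,-25,0,0,0,-1],[0,0,-25,0,0,0,-1],[0,0,-25,0,0,0,-1],[0,0,-15,0,0,0,-1],[0,0,0,0,0,-5,-1],[0,0,0,0,0,-5,-1]]]'
python3 -m creep '[[[-30,29,0,0,0,0,-1],[-33,32,0,0,0,0,-1],[-33,32,0,0,0,0,-1],[-33,32,0,0,0,0,-1],[-33,32,0,0,0,0,-1],[-30,31,0,0,0,0,-1],[0,0,0,0,0,0,-1],[0,0,0,0,0,0,-1]]]'
python3 - <<'E'
from h import *
goto(.636,-.0885,.09,2)
c=snap('wrist','w7'); wrack(c,(230,410,90,250)); snap('scene','scene2')
E
```

```text
time: 16.35
tcp_pos: [0.4415, 0.097, 0.0899]
ee_rot: [[0.138, 0.99, 0.0], [0.99, -0.138, 0.0], [0.0, 0.0, -1.0]]
force: [1.2, 0.7, -0.4]
finger_gap: 0.0856
grip_force: 0.0
time: 17.15
tcp_pos: [0.4418, 0.0971, 0.2113]
ee_rot: [[-0.039, 0.999, 0.002], [0.999, 0.039, 0.001], [0.001, 0.002, -1.0]]
force: [-0.4, 0.6, 0.2]
finger_gap: 0.0852
grip_force: 0.0
time: 17.95
tcp_pos: [0.6361, -0.0894, 0.2098]
ee_rot: [[-0.034, 0.999, -0.001], [0.999, 0.034, -0.001], [-0.001, -0.001, -1.0]]
force: [-0.2, 0.8, -0.6]
finger_gap: 0.0854
grip_force: 0.0
t 17.95 tcp [ 0.6361 -0.0894  0.2098] turn first [-0.05  0.04 -0.06] then shift [ 9.000e-01 -1.000e-01  1.198e+02] | shift now [  1.    0.  119.8] F [-0.2  0.8 -0.6] M [ 0.03  0.05 -0.05] gap 0.0854 grip 0.0 q [-0.34  0.5   0.6   1.66 -0.31  1.08  0.38]
white px [320. 149.] xy 634.7 -60.1 size [ 5. 35.] ang 2.0 V 206.0
white px [344. 178.] xy 660.1 -88.0 size [ 5. 43.] ang 3.1 V 207.0
white px [296. 178.] xy 612.2 -90.7 size [ 6. 43.] ang 2.7 V 206.0
white px [320. 217.] xy 638.2 -130.7 size [ 5. 19.] ang 2.0 V 202.0
brown 357 319.4397759103641 192.31372549019608 ((636.1134033203125, -86.43391418457031), (11.917994499206543, 33.7694206237793), 1.6152794361114502)
```

View pics/w7.png

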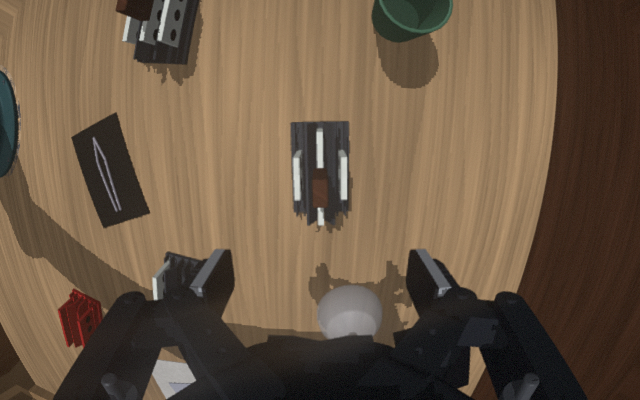

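View pics/scene2.png

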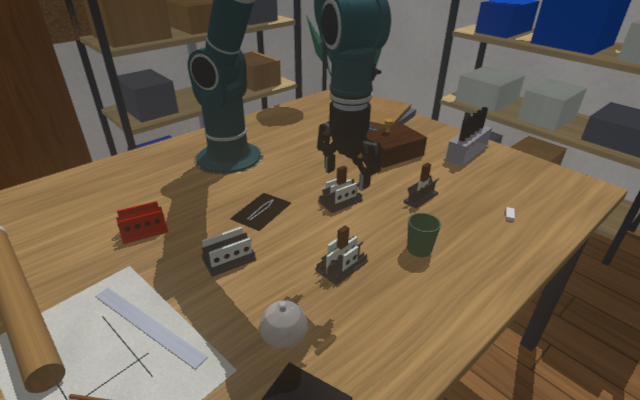

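The wrist view shows rack A at (320,177). Its 43 mm built-ins are at (296,178) and (344,178), with the large plate's grip at (320,190). The scene view shows the medium plate in B and the small one in the spare holder, both upright.

```bash
python3 -m creep '[[[-1.4,0,20,0,0,-0.6,-1],[0,0,25,0,0,0,-1],[0,0,25,0,0,0,-1],[0,0,25,0,0,0,-1],[0,0,15,0,0,0,-1],[0,0,9,0,0,0,-1],[0,0,0,0,0,0,-1],[0,0,0,0,0,0,-1]]]' 40
python3 - <<'E'
from h import *
goto(.6362,-.0908,.09,2.6)
c=snap('wrist','w8'); wrack(c,(230,410,90,290))
E
```

```text
time: 18.85
tcp_pos: [0.6369, -0.0895, 0.0919]
ee_rot: [[-0.047, 0.999, 0.002], [0.999, 0.047, -0.0], [-0.0, 0.002, -1.0]]
force: [-0.8, 0.1, 0.3]
finger_gap: 0.0851
grip_force: 0.0
t 18.85 tcp [ 0.6369 -0.0895  0.0919] turn first [0.09 0.01 0.07] then shift [-1.2 -0.8  1.9] | shift now [-1.2 -0.8  1.9] F [-0.8  0.1  0.3] M [-0.    0.02  0.04] gap 0.0851 grip 0.0 q [-0.29  0.64  0.53  1.74 -0.41  0.87  0.46]
white px [318. 175.] xy 634.5 -60.3 size [ 5. 37.] ang 2.6 V 209.0
white px [281. 219.] xy 611.8 -91.2 size [ 6. 44.] ang 2.9 V 209.0
white px [356. 219.] xy 660.3 -88.6 size [ 6. 44.] ang 2.9 V 208.0
white px [319. 283.] xy 638.7 -137.8 size [6. 5.] ang 2.7 V 199.0
brown 1119 317.91599642537983 256.485254691689 ((635.4588012695312, -83.37330627441406), (13.297428131103516, 40.19365692138672), 3.5439095497131348)
```

```bash
python3 -m creep '[[[-1.3,-0.8,1.9,0,0,-0.1,-1],[0,0,0,0,0,0,0],[0,0,0,0,0,0,1],[0,0,0,0,0,0,1],[0,0,0,0,0,0,1],[0,0,0,0,0,0,1],[0,0,0,0,0,0,1],[0,0,0,0,0,0,1]]]' 40
python3 - <<'E'
from h import *
goto(.6361,-.0908,.09,2.6)
E
```

```text
time: 19.7
tcp_pos: [0.6358, -0.091, 0.0892]
ee_rot: [[-0.048, 0.999, 0.001], [0.999, 0.048, -0.0], [-0.0, 0.001, -1.0]]
force: [0.3, -0.3, 1.1]
finger_gap: 0.0128
grip_force: 41.1
t 19.7 tcp [ 0.6358 -0.091   0.0892] turn first [0.03 0.01 0.16] then shift [ 0.2  0.3 -0.8] | shift now [ 0.2  0.3 -0.8] F [ 0.3 -0.3  1.1] M [ 0.01 -0.05  0.04] gap 0.0128 grip 41.121538281440735 q [-0.29  0.64  0.53  1.74 -0.41  0.86  0.47]
```

```bash
python3 -m creep '[[[0,0,-5,0,0,0,1],[0,0,-10,0,0,0,1],[0,0,-20,0,0,0,1],[0,0,-20,0,0,0,1],[0,0,-20,0,0,0,1],[0,0,-20,0,0,0,1],[0,0,-20,0,0,0,1],[0,0,-5,0,0,0,1]]]' 40
python3 -m creep '[[[0,0,0,0,0,6.5,1],[0,0,0,0,0,6.5,1],[-20,-14,0,0,0,0,1],[-34,-25,0,0,0,0,1],[-34,-25,0,0,0,0,1],[-34,-25,0,0,0,0,1],[-34,-25,0,0,0,0,1],[-34,-25,0,0,0,0,1]]]'
python3 -m creep '[[[-20,-14,0,0,0,0,1],[-7,-4,0,0,0,0,1],[0,0,0,0,0,0,1],[0,0,0,0,0,0,1],[0,0,0,0,0,0,1]]]'
python3 - <<'E'
from h import *
goto(.4424,-.2766,.0892,-10.4)
c=snap('wrist','w9'); wrack(c,(200,440,90,250))
E
```

```text
time: 20.5
tcp_pos: [0.6368, -0.0914, 0.212]
ee_rot: [[-0.048, 0.999, 0.004], [0.999, 0.048, -0.0], [-0.0, 0.004, -1.0]]
force: [-0.1, -0.4, -0.4]
finger_gap: 0.013
grip_force: 40.8
time: 21.3
tcp_pos: [0.4632, -0.2539, 0.2087]
ee_rot: [[0.178, 0.984, -0.0], [0.984, -0.178, 0.0], [0.0, -0.001, -1.0]]
force: [-0.3, -0.0, -0.5]
finger_gap: 0.0124
grip_force: 40.8
time: 21.8
tcp_pos: [0.4437, -0.2752, 0.2087]
ee_rot: [[0.175, 0.985, -0.0], [0.985, -0.175, 0.0], [0.0, -0.0, -1.0]]
force: [-0.3, -0.4, -0.9]
finger_gap: 0.0125
grip_force: 40.8
t 21.8 tcp [ 0.4437 -0.2752  0.2087] turn first [-0.01 -0.01  0.32] then shift [ -1.6  -1.  119.5] | shift now [ -1.7  -1.  119.5] F [-0.3 -0.4 -0.9] M [-0.03  0.03 -0.01] gap 0.0125 grip 40.811816453933716 q [-0.13  0.3   0.75  1.96 -0.25  0.97  0.56]
white px [295. 178.] xy 418.8 -271.8 size [99.  6.] ang 79.7 V 215.0
white px [343. 148.] xy 472.0 -249.5 size [34.  6.] ang 80.7 V 215.0
white px [320. 173.] xy 444.4 -271.0 size [60.  9.] ang 80.1 V 221.0
brown 409 319.18092909535454 240.87775061124694 ((437.852294921875, -308.40020751953125), (40.60777282714844, 24.406408309936523), 79.94438171386719)
```

```bash
python3 -m creep '[[[-2,-1,15,0,0,0.2,1],[0,0,25,0,0,0,1],[0,0,20,0,0,0,1],[0,0,15,0,0,0,1],[0,0,10,0,0,0,1],[0,0,10,0,0,0,1],[0,0,8,0,0,0,1],[0,0,6,0,0,0,1]]]' 40
python3 -m creep '[[[0,0,4,0,0,0,1],[0,0,3,0,0,0,1],[0,0,2,0,0,0,1],[0,0,0,0,0,0,1]]]'
python3 - <<'E'
from h import *
goto(.4424,-.2766,.0892,-10.4)
E
```

```text
time: 22.65
tcp_pos: [0.4413, -0.2784, 0.0996]
ee_rot: [[0.181, 0.983, 0.0], [0.983, -0.181, -0.0], [-0.0, 0.0, -1.0]]
force: [0.2, -0.2, -1.0]
finger_gap: 0.0125
grip_force: 40.8
time: 23.05
tcp_pos: [0.4412, -0.2784, 0.091]
ee_rot: [[0.181, 0.983, 0.0], [0.983, -0.181, -0.0], [0.0, 0.0, -1.0]]
force: [0.0, 0.7, -1.1]
finger_gap: 0.0124
grip_force: 40.8
t 23.05 tcp [ 0.4412 -0.2784  0.091 ] turn first [ 0.01 -0.   -0.04] then shift [1.9 0.9 1.8] | shift now [1.9 0.9 1.8] F [ 0.   0.7 -1.1] M [ 0.03 -0.03  0.  ] gap 0.0124 grip 40.802507400512695 q [-0.01  0.49  0.64  2.05 -0.43  0.74  0.71]
```

```bash
python3 -m creep '[[[1.8,0.8,1.6,0,0,0,1],[0,0,0,0,0,0,1],[0,0,0,0,0,0,0.3],[0,0,0,0,0,0,-0.3],[0,0,0,0,0,0,-1],[0,0,0,0,0,0,-1],[0,0,0,0,0,0,-1],[0,0,0,0,0,0,-1]]]' 40
python3 -m creep '[[[0,0,-10,0,0,0,-1],[0,0,-20,0,0,0,-1],[0,0,-25,0,0,0,-1],[0,0,-25,0,0,0,-1],[0,0,-25,0,0,0,-1],[0,0,-15,0,0,0,-1],[0,0,0,0,0,-5.7,-1],[0,0,0,0,0,-5.7,-1]]]'
python3 -m creep '[[[25,6,0,0,0,0,-1],[44,12,0,0,0,0,-1],[44,12,0,0,0,0,-1],[44,12,0,0,0,0,-1],[44,12,0,0,0,0,-1],[44,12,0,0,0,0,-1],[44,12,0,0,0,0,-1],[44,12,0,0,0,0,-1]]]'
python3 -m creep '[[[44,12,0,0,0,0,-1],[44,12,0,0,0,0,-1],[44,12,0,0,0,0,-1],[44,12,0,0,0,0,-1],[35,9,0,0,0,0,-1],[16,4,0,0,0,0,-1],[0,0,0,0,0,0,-1],[0,0,0,0,0,0,-1]]]'
python3 - <<'E'
from h import *
goto(.586,.286,.0897,1)
c=snap('wrist','w10'); wrack(c,(270,370,130,240))
E
```

```text
time: 23.85
tcp_pos: [0.4423, -0.2767, 0.0894]
ee_rot: [[0.181, 0.983, 0.0], [0.983, -0.181, -0.0], [0.0, 0.0, -1.0]]
force: [-0.1, 1.3, -0.4]
finger_gap: 0.0854
grip_force: 0.0
time: 24.65
tcp_pos: [0.4425, -0.2766, 0.2102]
ee_rot: [[-0.021, 1.0, 0.001], [1.0, 0.021, -0.0], [-0.0, 0.001, -1.0]]
force: [-0.3, 0.1, 0.3]
finger_gap: 0.0854
grip_force: 0.0
time: 25.45
tcp_pos: [0.5267, 0.0596, 0.2097]
ee_rot: [[-0.017, 1.0, 0.0], [1.0, 0.017, 0.0], [0.0, 0.0, -1.0]]
force: [0.2, 0.0, 0.3]
finger_gap: 0.0855
grip_force: 0.0
time: 26.25
tcp_pos: [0.5838, 0.2835, 0.2092]
ee_rot: [[-0.015, 1.0, -0.0], [1.0, 0.015, -0.002], [-0.002, -0.001, -1.0]]
force: [0.3, -1.3, 0.4]
finger_gap: 0.0855
grip_force: 0.0
t 26.25 tcp [0.5838 0.2835 0.2092] turn first [-0.03  0.1  -0.14] then shift [  2.5   2.2 119.5] | shift now [  2.7   2.3 119.5] F [ 0.3 -1.3  0.4] M [-0.05  0.01 -0.01] gap 0.0855 grip 0.0 q [-0.85  0.5   0.48  1.64 -0.25  1.07 -0.28]
white px [322. 160.] xy 585.3 302.3 size [5. 8.] ang 0.9 V 210.0
brown 518 322.0173745173745 186.44401544401543 ((586.1322631835938, 289.2308349609375), (12.91530704498291, 33.55410385131836), 0.6379162073135376)
```

```bash
python3 -m creep '[[[1,2,20,0,0,0,-1],[0,0,25,0,0,0,-1],[0,0,25,0,0,0,-1],[0,0,25,0,0,0,-1],[0,0,15,0,0,0,-1],[0,0,9,0,0,0,-1],[0,0,0,0,0,0,-1],[0,0,0,0,0,0,-1]]]' 40
python3 - <<'E'
from h import *
goto(.586,.2855,.0897,1)
E
```

```text
time: 27.1
tcp_pos: [0.5866, 0.2866, 0.0914]
ee_rot: [[-0.016, 1.0, 0.001], [1.0, 0.016, 0.001], [0.001, 0.001, -1.0]]
force: [-0.0, 0.8, 0.5]
finger_gap: 0.0851
grip_force: 0.0
t 27.1 tcp [0.5866 0.2866 0.0914] turn first [ 0.08 -0.03 -0.08] then shift [-1.1 -0.6  1.7] | shift now [-1.1 -0.6  1.7] F [-0.   0.8  0.5] M [0.02 0.01 0.03] gap 0.0851 grip 0.0 q [-0.81  0.64  0.42  1.71 -0.33  0.86 -0.23]
```

```bash
python3 -m creep '[[[-1,-0.6,1.7,0,0,0,-1],[0,0,0,0,0,0,0],[0,0,0,0,0,0,1],[0,0,0,0,0,0,1],[0,0,0,0,0,0,1],[0,0,0,0,0,0,1],[0,0,0,0,0,0,1],[0,0,0,0,0,0,1]]]' 40
python3 -m creep '[[[0,0,-5,0,0,0,1],[0,0,-10,0,0,0,1],[0,0,-20,0,0,0,1],[0,0,-20,0,0,0,1],[0,0,-20,0,0,0,1],[0,0,-20,0,0,0,1],[0,0,-20,0,0,0,1],[0,0,-5,0,0,-1.8,1]]]'
python3 -m creep '[[[-20,2,0,0,0,0,1],[-40,3,0,0,0,0,1],[-45,4,0,0,0,0,1],[-45,4,0,0,0,0,1],[-45,4,0,0,0,0,1],[-45,4,0,0,0,0,1],[-45,4,0,0,0,0,1],[-45,4,0,0,0,0,1]]]'
python3 -m creep '[[[-32,2,0,0,0,0,1],[-15,1,0,0,0,0,1],[0,0,0,0,0,0,1],[0,0,0,0,0,0,1],[0,0,0,0,0,0,1]]]'
python3 - <<'E'
from h import *
goto(.6361,-.0899,.0897,2.8)
c=snap('wrist','w11'); wrack(c,(200,440,90,250))
E
```

```text
time: 27.9
tcp_pos: [0.5855, 0.2859, 0.0889]
ee_rot: [[-0.017, 1.0, 0.0], [1.0, 0.017, 0.0], [0.0, 0.0, -1.0]]
force: [-0.2, 0.2, 2.5]
finger_gap: 0.0123
grip_force: 41.2
time: 28.7
tcp_pos: [0.5866, 0.2862, 0.2118]
ee_rot: [[-0.049, 0.999, 0.004], [0.999, 0.049, 0.002], [0.002, 0.004, -1.0]]
force: [0.3, 0.5, -1.3]
finger_gap: 0.0125
grip_force: 40.9
time: 29.5
tcp_pos: [0.629, -0.0456, 0.2077]
ee_rot: [[-0.047, 0.999, -0.002], [0.999, 0.047, -0.0], [-0.0, -0.002, -1.0]]
force: [-0.1, -0.1, -1.2]
finger_gap: 0.0125
grip_force: 40.9
time: 30.0
tcp_pos: [0.6353, -0.0864, 0.2082]
ee_rot: [[-0.052, 0.999, -0.001], [0.999, 0.052, 0.001], [0.002, -0.001, -1.0]]
force: [-0.9, 0.5, -1.3]
finger_gap: 0.0125
grip_force: 40.9
t 30.0 tcp [ 0.6353 -0.0864  0.2082] turn first [-0.04 -0.09  0.16] then shift [ -3.6   0.6 118.5] | shift now [ -3.8   0.6 118.5] F [-0.9  0.5 -1.3] M [-0.   -0.02  0.01] gap 0.0125 grip 40.855064392089844 q [-0.31  0.49  0.54  1.66 -0.29  1.07  0.37]
white px [297. 181.] xy 612.0 -90.5 size [ 6. 43.] ang 3.7 V 213.0
white px [344. 181.] xy 660.2 -88.0 size [ 6. 43.] ang 2.1 V 215.0
white px [320. 198.] xy 636.5 -105.9 size [ 8. 16.] ang 3.0 V 216.0
brown 568 318.83978873239437 235.71654929577466 ((636.7692260742188, -119.70953369140625), (24.40228271484375, 40.498573303222656), 2.9947903156280518)
```

```bash
python3 -m creep '[[[-3.7,0.5,15,0,0,0,1],[0,0,25,0,0,0,1],[0,0,20,0,0,0,1],[0,0,15,0,0,0,1],[0,0,10,0,0,0,1],[0,0,10,0,0,0,1],[0,0,8,0,0,0,1],[0,0,6,0,0,0,1]]]' 40
python3 -m creep '[[[0,0,4,0,0,0,1],[0,0,3,0,0,0,1],[0,0,1,0,0,0,1],[0,0,0,0,0,0,1]]]'
python3 - <<'E'
from h import *
goto(.6361,-.0899,.0890,2.8)
E
```

```text
time: 30.85
tcp_pos: [0.6362, -0.0929, 0.0993]
ee_rot: [[-0.048, 0.999, 0.0], [0.999, 0.048, -0.0], [-0.0, 0.0, -1.0]]
force: [-0.1, 0.2, -1.9]
finger_gap: 0.0126
grip_force: 40.8
time: 31.25
tcp_pos: [0.6362, -0.093, 0.0919]
ee_rot: [[-0.048, 0.999, 0.0], [0.999, 0.048, 0.0], [-0.0, 0.0, -1.0]]
force: [-0.2, -0.3, -0.7]
finger_gap: 0.0122
grip_force: 40.8
t 31.25 tcp [ 0.6362 -0.093   0.0919] turn first [ 0.02  0.   -0.05] then shift [3.1 0.1 2.9] | shift now [3.1 0.1 2.9] F [-0.2 -0.3 -0.7] M [-0.01  0.02 -0.07] gap 0.0122 grip 40.846309661865234 q [-0.25  0.63  0.48  1.74 -0.37  0.86  0.44]
```

```bash
python3 -m creep '[[[3,0,2.6,0,0,0,1],[0,0,0,0,0,0,1],[0,0,0,0,0,0,0.3],[0,0,0,0,0,0,-0.3],[0,0,0,0,0,0,-1],[0,0,0,0,0,0,-1],[0,0,0,0,0,0,-1],[0,0,0,0,0,0,-1]]]' 40
python3 -m creep '[[[0,0,-10,0,0,0,-1],[0,0,-20,0,0,0,-1],[0,0,-25,0,0,0,-1],[0,0,-25,0,0,0,-1],[0,0,-25,0,0,0,-1],[0,0,-25,0,0,0,-1],[0,0,0,0,0,0,-1],[0,0,0,0,0,0,-1]]]'
python3 - <<'E'
from h import *
goto(.6361,-.0899,.0890,2.8); c=snap('wrist','w12'); wrack(c,(200,440,90,250))
E
python3 -m creep '[[[35,0,-10,0,0,0,-1],[40,0,-10,0,0,0,-1],[40,0,-10,0,0,0,-1],[40,0,0,0,0,0,-1],[40,0,0,0,0,0,-1],[40,0,0,0,0,0,-1],[40,0,0,0,0,0,-1],[40,0,0,0,0,0,-1]]]'
python3 -m creep '[[[40,0,0,0,0,0,-1],[40,0,0,0,0,0,-1],[30,0,0,0,0,0,-1],[0,0,0,0,0,0,-1],[0,0,0,0,0,0,-1],[0,0,0,0,0,0,-1]]]'
python3 - <<'E'
from h import *
t=snap('top','top2'); s=snap('scene','scene3')
P=pts(t);H=P[...,2];m=np.zeros(H.shape,bool)
for k,(u,v) in {'A':(327,138),'B':(257,211),'C':(400,210)}.items():
    m[:]=0;m[v-32:v+32,u-34:u+34]=1
    g=m&(H>.104)&(H<.14); vv,uu=np.nonzero(g); print(k,'grip',cast(t,[uu.mean(),vv.mean()],.113).round(4),H[g].mean(),g.sum())
def crop(c,u,v): return cv2.resize(c['image'][v-30:v+30,u-32:u+32,::-1],(256,240),interpolation=cv2.INTER_CUBIC)
T={'A':(327,138),'B':(257,211),'C':(400,210)}; S={'A':(342,253),'B':(341,188),'C':(228,245)}
cv2.imwrite('pics/comp2.png',np.vstack([np.hstack([crop(t,*T[k]) for k in T]),np.hstack([crop(s,*S[k]) for k in S])]))
d=cv2.absdiff(t['image'],np.load('pics/top0.npz')['image']).max(2); print('cup/dome diff',d[80:125,235:275].mean(),d[100:142,385:427].mean())
E
```

```text
time: 32.05
tcp_pos: [0.6359, -0.09, 0.0891]
ee_rot: [[-0.048, 0.999, 0.0], [0.999, 0.048, -0.0], [-0.0, 0.0, -1.0]]
force: [-0.0, 0.7, 0.3]
finger_gap: 0.0855
grip_force: 0.0
time: 32.85
tcp_pos: [0.6361, -0.0899, 0.22]
ee_rot: [[-0.048, 0.999, 0.002], [0.999, 0.048, 0.0], [0.0, 0.002, -1.0]]
force: [0.4, 0.4, -0.2]
finger_gap: 0.0854
grip_force: 0.0
t 32.85 tcp [ 0.6361 -0.0899  0.22  ] turn first [ 0.09 -0.01 -0.04] then shift [  0.   0. 131.] | shift now [  0.   -0.2 131. ] F [ 0.4  0.4 -0.2] M [ 0.05 -0.    0.01] gap 0.0854 grip 0.0 q [-0.31  0.48  0.55  1.65 -0.28  1.09  0.37]
white px [297. 175.] xy 611.9 -90.7 size [ 5. 44.] ang 1.8 V 207.0
white px [343. 175.] xy 660.1 -87.8 size [ 5. 43.] ang 3.8 V 205.0
white px [320. 160.] xy 635.7 -72.8 size [4. 8.] ang 2.8 V 208.0
brown 392 319.3954081632653 187.22704081632654 ((635.9028930664062, -85.94827270507812), (11.720329284667969, 33.01782989501953), 2.4428298473358154)
time: 33.7
tcp_pos: [0.6197, 0.2261, 0.2476]
ee_rot: [[-0.048, 0.999, -0.002], [0.999, 0.048, -0.001], [-0.001, -0.002, -1.0]]
force: [0.2, 0.0, 0.6]
finger_gap: 0.0852
grip_force: 0.0
time: 34.3
tcp_pos: [0.6157, 0.3325, 0.2483]
ee_rot: [[-0.046, 0.999, -0.001], [0.999, 0.046, -0.002], [-0.002, -0.001, -1.0]]
force: [-0.1, 0.0, -0.1]
finger_gap: 0.0857
grip_force: 0.0
A grip [[ 0.6382 -0.0866  0.113 ]] 0.11298267422374293 74
B grip [[0.4447 0.0993 0.113 ]] 0.11363028903432065 68
C grip [[ 0.446  -0.2724  0.113 ]] 0.1135712294689261 67
cup/dome diff 14.465555555555556 2.6139455782312924
```

View pics/comp2.png

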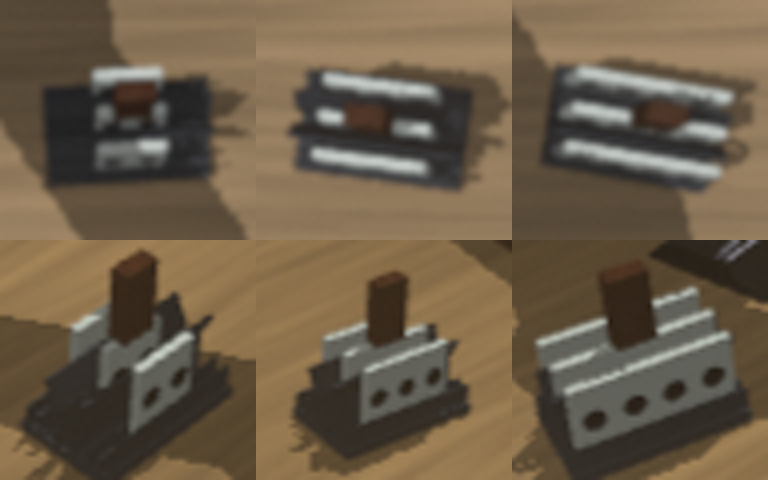

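View pics/scene3.png

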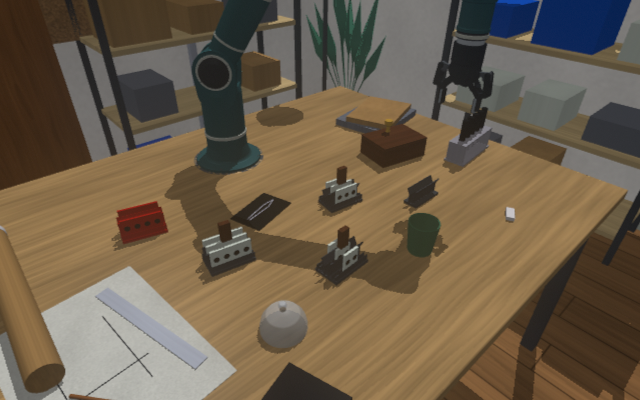

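All three plates stand seated and centred: small in A, medium in B, large in C, with grip tops at 113 mm. The spare holder is empty, and the cup at (423,235) and dome at (283,325) have not moved; the cup's image difference is the arm's shadow.

```bash
python3 -c "
from bench import env
print(env.job_done())"
```

```text
the job is handed in; nothing more can be done
None
```

The job is handed in: the small, medium and large plates each stand fully down, centred and released in the rack matching their length, the spare holder is empty, and the cup and dome have not moved.

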